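# Clear the carving board: pull the bench dog, wipe the chips into the trough

## Robot

A 6-joint arm with a two-finger parallel gripper is mounted at the origin on the work surface. World frame = base frame: x ahead of the robot, y to its left, z up, the work surface at z = 0. Lengths are in mm, angles in rad, forces in N, time in s.
With the tool pointing down it reaches from about 275 to 850 mm from the base axis. Payload 19 kg.
Tool frame: the origin (TCP) lies midway between the tips of the shut fingers; the grasp point (between the pads) lies 19 mm behind it; z points along the fingers, y is the line along which they close (so a half turn about z gives the same grasp; the last joint's range is limited). The gripper opens to 85 mm and grips with 20 to 120 N. Pads are 22 mm wide; open, the fingers measure 114 mm over their backs; the gripper's body (76 mm by 85 mm) begins 54 mm behind the grasp point. The pads swing forward as they close: fully open they stand 13 mm farther back than shut.
Start: joints at [-1.477, 0.15, 1.437, -0, 1.554, -0.134], TCP at [129.831, -560.12, 231.267] pointing down, gripper open.
Joint ranges: [-2.8, 2.8], [-0.68, 2.1], [0.12, 2.68], [-1.39, 4.53], [0.16, 2.79], [-2.81, 2.81]. Speed limits (rad/s): [1.89, 1.89, 2.22, 3.01, 3.01, 3.01].

## Interface

Orientations are given as a rotation vector (axis times angle).
In Python, from station import * gives the robot as it stands.
- The arm moves only by the tool arm_command, never from a script. Its argument "motion" is a list of rows, each an object with "xyz": the shift along the tool's x, y, z in units of 0.25 m (1.0 is 0.25 m), a list of three; "twist": the turn, a rotation vector about the tool's x, y, z in units of 2 pi rad (1.0 is 2 pi rad), a list of three. In form: [{"xyz": [dx, dy, dz], "twist": [ax, ay, az]}, ...]. A call has 1 to 10 rows; each row is the pose to reach, as a shift and turn from the pose commanded when the call began, along the tool's axes at that moment, turning the shorter way round; what a row does not reach only later rows make up. A row lasts 1/8 s, in which the tool goes at most 62.5 mm and 10.7 degrees, less where a joint would pass 70% of its speed; a pose out of reach is approached as far as the arm can. A call with a number of a shift or a turn outside -1 to 1 is refused whole. A call with a gripper value outside its range is refused whole. "claw" is the closure, from 0 (fully open) to 1 (shut), set as the call begins (left out, the last holds). The fingers move at their own pace and stop on an object; the grip force is fixed at half the most. Time passes only in rows, so rows that repeat a pose let the fingers close. It gives the time, the measured TCP pose, the force, the opening and the grip force at its end, in the units of the state.
- observe(): the state, without advancing time (a new reading comes with each control period).
- snapshot(name): name is "scene" or "side" or "wrist"; returns the picture (384x512x3 uint8, blue, green, red); there is no depth.
- camera_params(name): a dict with "fx", "fy", "cx", "cy" (pixels), "extrinsics" (4x4, takes a point from camera to world coordinates). Camera axes: x right, y up, looking along -z (the intrinsics and any distortion apply to the point x, -y, -z); pixel columns grow to the right and rows downward; lengths in mm; the calibration is good to about 2 mm. A picture is of the moment at which its call begins: read the wrist's pose just before it. camera_params takes no time and is no camera call; for the wrist camera it gives the pose at the moment of the call.
- sign_off(): hands the job in; it is judged then, once.
Trained networks look in the newest picture that a camera, given by its name, has taken for a name from the list of things; names that differ only in an ending like _2 or _b are one class to them, and where a whole thing is asked for, a point or a joint stands for the part that bears it (a point fixed in the world has none). Each returns a list of dicts, best first, with "score" (0 to 1); they miss things now and then, are a little off and sometimes report something else, mostly with a low value. They report only what shows in the picture. A call takes as long as a camera call.
- trace(camera, name): "mask" (384x512 bool, what is visible of it) and "point" ([column, row] in pixels, amid what is visible of it).
The state is a dict: "clock": time; "q": joint angles; "qd": joint speeds; "joint_torque": joint torques, N m; "tcp_pos": TCP position; "tcp_rot": TCP orientation; "wrist_force": force on the tool from outside, world axes, zero at the start; "ft_torque": the same for the moment, N m; "finger_gap": opening from 0.0 (shut) to 1.0 (fully open); "finger_force": force on a finger pad.
Only numpy, scipy, OpenCV 4.12 (cv2) and the standard library are available. Lean on these libraries where they do the work, as an engineer would, in place of code of your own. Each camera call takes 0.05 s, during which the arm holds its last target. There are 200 camera calls.

## Task

Clear the carving board: draw the wooden bench dog up out of its hole and park it upright, right inside the notch of the dark rest block. Then take the scraper block and wipe all four wood chips off the board into the trough at its end, touching the chips only with the scraper, never with the gripper, and stand the scraper back upright on its black rubber mat. Leave the other things on the bench where they are.

Things in the scene. Friction and masses are not known exactly. Their poses are not given: they have to be found in the camera images.
- board: carving board, fixed: wooden slab 240 (x) x 194 (y) x 55 mm (z); a rail 12 mm wide along each long side rises 15 mm above its top (170 mm clear between them); +x end open, chip trough on the -x end. Origin: centre of the slab's underside; x along the rails away from the trough, z up. Its top ends at x = -120 mm with a sheer drop. Yaw within 0.25 rad: the trough lies towards the robot
- board_top (a point): centre of the slab's top face, 55 mm above the bench; axes as the board's
- trough (a point): centre of the inner floor of the chip trough: 100 (x) x 170 mm (y) inside, floor 8 mm above the bench, 47 mm below the board's top; its side walls line up with the rails and its outer wall is as high as they are (70 mm above the bench). Axes as the board's
- dog_hole (a point): mouth of the round dog hole, in the board's top face 22 mm from the board's centre towards the trough, between the rails; 27 mm across, 35 mm deep
- dog: bench dog: a plain upright beech pin, 24 mm in diameter, 110 mm long, about 60 g, standing loosely in the dog hole (35 mm in, 75 mm above the board), in the way of the wiping. Nothing holds it but its own weight. Origin: centre of its foot; z along it, upwards
- rest: rest block, dark wood, fixed: 90 (x) x 100 (y) x 65 mm (z), with an upright notch in the middle of its -x face. Origin: centre of its underside; z up
- notch (a point): middle of the notch's floor, 20 mm above the bench. Notch 36 mm wide (y), 44 mm long (x), open at the top and to the block's -x side, walls 45 mm high above this floor. Axes as the rest block's. Rest block and rubber mat stand left and right of the board, either way round
- mat: black rubber mat, fixed, 200 (x) x 120 (y) x 6 mm. Origin: centre of its underside; z up
- scraper: scraper block: wooden bar 36 (x) x 154 (y) x 40 mm (z), thin steel strips on both long faces; centred on top an upright grip 28 (x) x 90 (y) x 52 mm (z); 92 mm high in all, about 0.28 kg. Stands on the rubber mat, its length within 0.35 rad of the mat's. Origin: centre of its underside; y along its length, x through its thickness (the way to pinch the grip), z up
- chip1: pale wood offcut (chip), flat, 60 x 30 x 12 mm, 14 g, at the start in the half away from the trough, on the +y side; starts flat on the carving board at any yaw. Origin: centre of its underside at the start; x along its length, z up
- chip2: pale wood offcut (chip), flat, 56 x 34 x 12 mm, 14 g, at the start in the half away from the trough, on the -y side; starts flat on the carving board at any yaw. Origin: centre of its underside at the start; x along its length, z up
- chip3: pale wood offcut (chip), flat, 62 x 28 x 12 mm, 14 g, at the start near the trough, on the +y side; starts flat on the carving board at any yaw. Origin: centre of its underside at the start; x along its length, z up
- chip4: pale wood offcut (chip), flat, 58 x 32 x 12 mm, 14 g, at the start near the trough, on the -y side. The 45 mm of board next to the open +x end are clear of chips; starts flat on the carving board at any yaw. Origin: centre of its underside at the start; x along its length, z up
- stamp1: carved printing block, 80 x 55 x 30 mm. Origin: centre of its underside. A bystander: leave it where it is
- stamp2: carved printing block, 90 x 60 x 30 mm. Origin: centre of its underside. A bystander: leave it where it is
- brush: round hand brush, 72 mm across, 60 mm high. Origin: centre of its underside. A bystander: leave it where it is
- mallet: hammer lying on the bench, 250 mm long. A bystander: leave it where it is
- mug: white mug, 80 mm across, 90 mm high. Origin: centre of its underside. A bystander: leave it where it is

How it is judged:
By the outcome, as a careful person would: the job done as asked, in the order asked, and still so for the second after the job is handed in, with the robot touching nothing.
It also fails if it takes over 72 s, if anything falls off the work surface, if the arm or the gripper's body presses on something with over 40 N, if the wrist force passes 120 N, or if a joint passes its speed limit or range.

## Working session

There is one attempt and no reset: what is moved stays moved. The work goes in short steps, Python scripts to look and compute and a tool call to move; the robot and the scene stay as the last step left them, time stands still between calls to the robot, and variables do not carry over. Pictures are saved under pics/ and viewed, at most 10 in all, crops included, and the job is handed in when it is done.

Besides the shell and the picture viewer there is one more tool, called after "Request:" by a JSON object that holds its "op" and its "data", one argument or row to a line. arm_command: Moves the arm, as the interface text tells. Its arguments: {"type":"object","properties":{"motion":{"type":"array","items":{"type":"object","properties":{"xyz":{"type":"array","items":{"type":"number"}},"twist":{"type":"array","items":{"type":"number"}}}}},"claw":{"type":"number"}},"required":["motion"]}

```bash
ls; mkdir -p pics; python3 - <<'E'
from station import *
import cv2, numpy as np
print(observe())
a=snapshot("scene");b=snapshot("side")
for n in("scene","side"):print(n,camera_params(n))
cv2.imwrite("pics/a.png",cv2.resize(a,(800,600)));cv2.imwrite("pics/b.png",cv2.resize(b,(800,600)))
E
```

```text
pics
{'clock': 0.0, 'q': array([-1.47699367e+00,  1.51003908e-01,  1.43799784e+00, -1.01247434e-05,
        1.55380839e+00, -1.33985036e-01]), 'qd': array([ 4.20321803e-05, -3.79276139e-04, -7.61454401e-04, -9.03301327e-04,
        1.76195135e-03,  1.86244458e-03]), 'joint_torque': array([-1.88174905e-03, -7.13050747e+01, -5.70865166e+01, -3.05908088e-04,
        8.87014117e-03, -6.31678313e-05]), 'tcp_pos': array([ 129.81169635, -559.91235934,  230.68178523]), 'tcp_rot': array([-3.12002902e+00, -3.56896917e-01, -2.25131036e-05]), 'wrist_force': array([-0.58415182,  0.73176536,  0.74419069]), 'ft_torque': array([ 0.00796165, -0.07844109,  0.05096639]), 'finger_force': 0.0, 'finger_gap': 1.0012864901142793}
scene {'fx': 393.92998655334645, 'fy': 393.92998655334645, 'cx': 256.8283116250825, 'cy': 185.34275433129605, 'extrinsics': array([[ 7.84626694e-01, -4.52503975e-01,  4.23793704e-01,
         1.11280588e+03],
       [ 6.19940068e-01,  5.66111269e-01, -5.43316062e-01,
        -6.74843480e+02],
       [ 5.93828614e-03,  6.89026983e-01,  7.24711359e-01,
         9.55401185e+02],
       [ 0.00000000e+00,  0.00000000e+00,  0.00000000e+00,
         1.00000000e+00]])}
side {'fx': 379.87802105384196, 'fy': 379.87802105384196, 'cx': 249.87842169531658, 'cy': 190.1571081258865, 'extrinsics': array([[-9.71775042e-01,  1.74669728e-01, -1.58567823e-01,
         4.33507630e+02],
       [-2.35886907e-01, -7.10151360e-01,  6.63356927e-01,
         6.38402421e+02],
       [ 3.26121909e-03,  6.82037779e-01,  7.31309669e-01,
         7.85419919e+02],
       [ 0.00000000e+00,  0.00000000e+00,  0.00000000e+00,
         1.00000000e+00]])}
```

View pics/a.png

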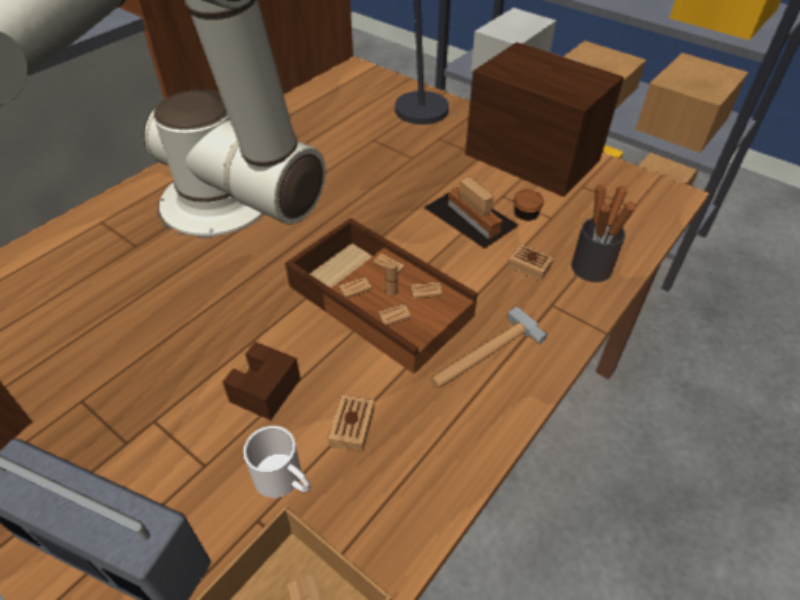

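View pics/b.png

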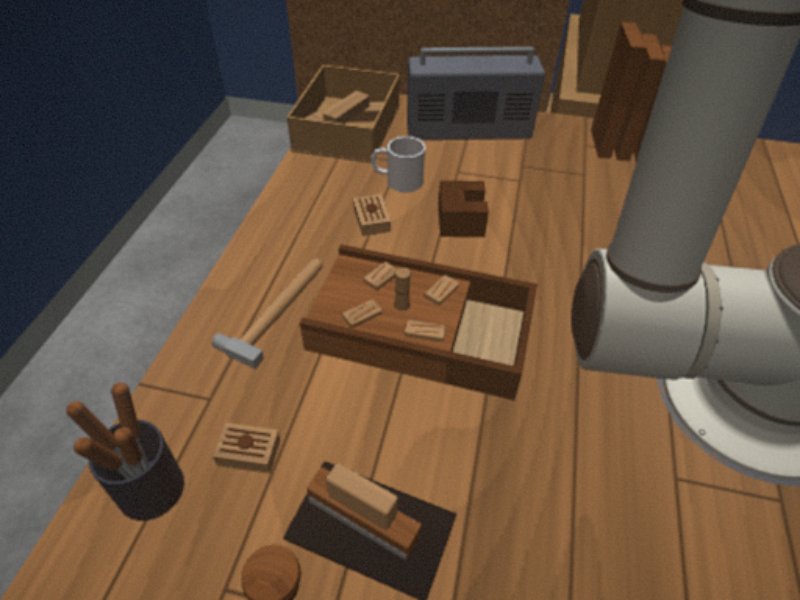

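The views show the board mid-bench, with the dog at scene (390,275). The rest block is on the -y side at scene (262,380), its notch opening towards the robot. The mat and scraper are on the +y side at scene (472,212). I'll fit known shapes to the network masks in both views.

```bash
cat > h.py <<'E'
from station import *
import cv2, numpy as np
from scipy.optimize import minimize
from scipy.spatial.transform import Rotation as R
def proj(P,c):
    E=c["extrinsics"];p=(np.asarray(P)-E[:3,3])@E[:3,:3]
    return np.c_[c["cx"]+c["fx"]*p[:,0]/-p[:,2],c["cy"]-c["fy"]*p[:,1]/-p[:,2]]
def box(x0,x1,y0,y1,z0,z1): return np.array([[x,y,z] for x in(x0,x1) for y in(y0,y1) for z in(z0,z1)],float)
def cyl(r,z0,z1):
    a=np.linspace(0,2*np.pi,24,endpoint=False);return np.vstack([np.c_[r*np.cos(a),r*np.sin(a),a*0+z] for z in(z0,z1)])
S=dict(rest=[box(-45,45,-50,-18,0,65),box(-45,45,18,50,0,65),box(-1,45,-50,50,0,65),box(-45,45,-50,50,0,20)],
 mat=[box(-100,100,-60,60,0,6)],
 scraper=[box(-18,18,-77,77,0,40),box(-14,14,-45,45,40,92)],
 dog=[cyl(12,35,110)],
 board=[box(-120,120,-97,97,0,55),box(-240,120,85,97,0,70),box(-240,120,-97,-85,0,70),box(-232,-120,-97,97,0,8),box(-232,-220,-97,97,0,70)],
 chip1=[box(-30,30,-15,15,0,12)])
def T(s,x):
    c,s_=np.cos(x[3]),np.sin(x[3]);return s@np.array([[c,s_,0],[-s_,c,0],[0,0,1]])+x[:3]
K=4
def render(sh,x,c):
    m=np.zeros((384*K,512*K),np.uint8)
    for s in sh:
        h=cv2.convexHull(((proj(T(s,x),c)+.5)*K-.5).astype(np.float32));cv2.fillConvexPoly(m,np.round(h*16).astype(np.int32),1,shift=4)
    return m
def fit(sh,x0,views,fix=()):
    big=[cv2.resize(m.astype(np.float32),None,fx=K,fy=K,interpolation=cv2.INTER_LINEAR)>.5 for _,m in views]
    free=[i for i in range(4) if i not in fix];x0=np.array(x0,float)
    def full(v): x=x0.copy();x[free]=v;return x
    def f(v):
        t=0
        for (c,_),b in zip(views,big):
            r=render(sh,full(v),c)>0;t+=1-(r&b).sum()/max(1,(r|b).sum())
        return t/len(views)
    v0=x0[free]
    for k in (1,.3):
        st=np.array([15,15,8,.15])[free]*k
        o=minimize(f,v0,method="Nelder-Mead",options=dict(initial_simplex=np.vstack([v0]+[v0+st*e for e in np.eye(len(free))]),xatol=.1,fatol=1e-4,maxfev=200));v0=o.x
    return full(o.x),o.fun
def tri(views):
    A=[];b=[]
    for c,p in views:
        E=c["extrinsics"];d=E[:3,:3]@np.array([(p[0]-c["cx"])/c["fx"],-(p[1]-c["cy"])/c["fy"],-1]);d/=np.linalg.norm(d)
        M=np.eye(3)-np.outer(d,d);A.append(M);b.append(M@E[:3,3])
    return np.linalg.lstsq(np.vstack(A),np.hstack(b),rcond=None)[0]
E
cat > m.py <<'E'
from h import *
import pickle
cs={n:camera_params(n) for n in("scene","side")}
out={}
for n in("rest","mat","scraper","dog","board","chip1"):
    vs=[];ps=[]
    for k in cs:
        r=trace(k,n)
        print(n,k,[(round(q["score"],2),[int(v) for v in q["point"]],int(q["mask"].sum())) for q in r[:5]])
        if r: vs.append((cs[k],r[0]["mask"]));ps.append((cs[k],r[0]["point"]));out[n,k]=[(q["score"],q["point"],q["mask"]) for q in r]
    if n=="chip1":continue
    p=tri(ps);best=min((fit(S[n],[p[0],p[1],{"dog":20,"scraper":6}.get(n,0),y],vs,fix=(3,) if n=="dog" else ()) for y in((0,) if n=="dog" else (-.25,.25))),key=lambda t:t[1])
    print(n,p.round(1),np.round(best[0],3),round(best[1],3))
pickle.dump(out,open("t.pkl","wb"))
E
python3 m.py
```

```text
rest scene [(0.87, [168, 245], 1573)]
rest side [(0.79, [292, 130], 1137), (0.23, [231, 324], 2164)]
rest [ 526.7 -323.1   35.6] [ 5.16545e+02 -3.17530e+02  5.69000e-01  2.41000e-01] 0.049
mat scene [(0.85, [295, 143], 573)]
mat side [(0.87, [244, 351], 3485)]
mat [509.8 345.7 -41.3] [ 5.31792e+02  3.38117e+02 -2.79900e+00 -1.56000e-01] 0.456
scraper scene [(0.56, [303, 134], 706), (0.44, [169, 244], 1451)]
scraper side [(0.89, [231, 322], 2183), (0.59, [276, 206], 8984), (0.4, [278, 186], 229)]
scraper [547.5 326.   33.1] [544.504 330.947   3.553  -1.888] 0.074
dog scene [(0.51, [248, 175], 157)]
dog side [(0.53, [255, 183], 251), (0.52, [230, 204], 265), (0.38, [275, 207], 9066)]
dog [570.6 -14.   98.3] [571.17  -14.397  16.913   0.   ] 0.114
board scene [(0.67, [240, 187], 5716), (0.52, [165, 245], 1521)]
board side [(0.82, [274, 202], 8794)]
board [529.  -18.6  25.8] [ 5.92851e+02 -1.45220e+01 -1.43400e+00 -4.70000e-02] 0.149
chip1 scene [(0.68, [252, 199], 196), (0.61, [251, 179], 163), (0.52, [272, 184], 152), (0.5, [229, 183], 167), (0.39, [243, 165], 85)]
chip1 side [(0.73, [270, 209], 252), (0.7, [230, 202], 227), (0.67, [279, 188], 239), (0.47, [242, 175], 209)]
```

```bash
cat >> h.py <<'E'
def go(x,y,z,yaw=None):
    s=observe();R0=R.from_rotvec(s["tcp_rot"]);m=R0.as_matrix();y0=np.arctan2(m[1,0],m[0,0])
    if yaw is None: yaw=y0
    R1=R.from_euler("z",yaw)*R.from_euler("x",np.pi)
    d=R0.inv().apply(np.array([x,y,z])-s["tcp_pos"])
    tw=(R0.inv()*R1).as_rotvec()
    print("t",round(s["clock"],2),"pos",s["tcp_pos"].round(1),"yaw",round(y0,3),"F",s["wrist_force"].round(1),"gap",round(s["finger_gap"],3),"q6",round(s["q"][5],2))
    print("xyz",(d/250).round(4),"mm",d.round(1),"rows",round(np.linalg.norm(d)/62.5,1),"twist",(tw/2/np.pi).round(4),"rot rows",round(np.linalg.norm(tw)/.187,1))
E
python3 - <<'E'
from h import *
import pickle
go(480,-30,380,.228)
out=pickle.load(open("t.pkl","rb"))
cs={n:camera_params(n) for n in("scene","side")}
# mat with scraper
xs=np.array([544.5,330.9,6,-1.888])
vs=[(cs[k],out["mat",k][0][2]|out["scraper",k][0][2]) for k in cs]
for y0 in(-.317,-.1,):
  sc=[T(s,xs) for s in S["scraper"]]
  def f(sh,x): pass
  import h
  # mat posed jointly with fixed scraper: inverse-transform trick avoided by custom render
  big=[cv2.resize(m.astype(np.float32),None,fx=K,fy=K)>.5 for _,m in vs]
  def cost(v):
    t=0
    for (c,_),b in zip(vs,big):
        r=(render(S["mat"],[v[0],v[1],0,v[2]],c)|render(sc,[0,0,0,0],c))>0;t+=1-(r&b).sum()/(r|b).sum()
    return t
  o=minimize(cost,[540,335,y0],method="Nelder-Mead",options=dict(initial_simplex=[[540,335,y0],[555,335,y0],[540,350,y0],[540,335,y0+.15]],xatol=.1,fatol=1e-4))
  print("mat",o.x.round(3),o.fun/2)
E
```

```text
t 0.7 pos [ 129.8 -560.1  231.3] yaw 0.228 F [ 0.1 -0.6  0.5] gap 0.999 q6 -0.13
xyz [ 1.8433 -1.7495 -0.5948] mm [ 460.8 -437.4 -148.7] rows 10.4 twist [-0. -0. -0.] rot rows 0.0
mat [ 5.32346e+02  3.38207e+02 -1.62000e-01] 0.06578440165554722
mat [ 5.32258e+02  3.38040e+02 -1.66000e-01] 0.06570593357128657
```

Request:
{"op": "arm_command", "data": {
  "motion": [
    {"xyz": [1, -1, -0.5], "twist": [0, 0, 0]},
    {"xyz": [1, -1, -0.5], "twist": [0, 0, 0]},
    {"xyz": [1, -1, -0.5], "twist": [0, 0, 0]},
    {"xyz": [1, -1, -0.5], "twist": [0, 0, 0]},
    {"xyz": [1, -1, -0.5], "twist": [0, 0, 0]},
    {"xyz": [1, -1, -0.5], "twist": [0, 0, 0]}
  ],
  "claw": 0
}}

```text
clock: 1.45
tcp_pos: [317.4, -258.3, 357.2]
tcp_rot: [3.121, 0.356, 0.001]
wrist_force: [1.5, -0.3, 0.6]
finger_gap: 1.002
finger_force: 0.0
```

Request:
{"op": "arm_command", "data": {
  "motion": [
    {"xyz": [0.84, -0.74, -0.09]},
    {"xyz": [0.84, -0.74, -0.09]},
    {"xyz": [0.84, -0.74, -0.09]},
    {"xyz": [0.84, -0.74, -0.09]},
    {"xyz": [0.84, -0.74, -0.09]},
    {"xyz": [0.84, -0.74, -0.09]},
    {"xyz": [0.84, -0.74, -0.09]}
  ]
}}

```text
$.motion[0]: bad value
```

```bash
python3 - <<'E'
from h import *
go(571,-14,150,.228)
c=camera_params("wrist");a=snapshot("wrist");print(c)
cv2.imwrite("pics/w1.png",cv2.resize(a,(800,600)))
import pickle
r=trace("wrist","dog");print([(round(q["score"],2),q["point"],q["mask"].sum()) for q in r[:3]])
b=trace("wrist","board");print([(round(q["score"],2),q["point"],q["mask"].sum()) for q in b[:3]])
pickle.dump((c,a,r,b),open("w1.pkl","wb"))
E
```

```text
t 1.45 pos [ 317.4 -258.3  357.2] yaw 0.227 F [ 1.5 -0.3  0.6] gap 1.002 q6 0.47
xyz [ 1.2082 -0.7241  0.8289] mm [ 302.1 -181.   207.2] rows 6.5 twist [ 0.0001 -0.0001 -0.0001] rot rows 0.0
{'fx': 277.90040085007644, 'fy': 277.90040085007644, 'cx': 255.25572475867733, 'cy': 192.76982164267045, 'extrinsics': array([[ 2.25170766e-01,  9.39772976e-01,  2.57147582e-01,
         3.81646105e+02],
       [-9.74318860e-01,  2.16932016e-01,  6.03594129e-02,
        -2.42814926e+02],
       [ 9.40601519e-04, -2.64134915e-01,  9.64485284e-01,
         4.98795954e+02],
       [ 0.00000000e+00,  0.00000000e+00,  0.00000000e+00,
         1.00000000e+00]])}
[(0.24, [112.7, 47.7], np.int64(15125))]
[(0.77, [109.3, 47.8], np.int64(14954))]
```

View pics/w1.png

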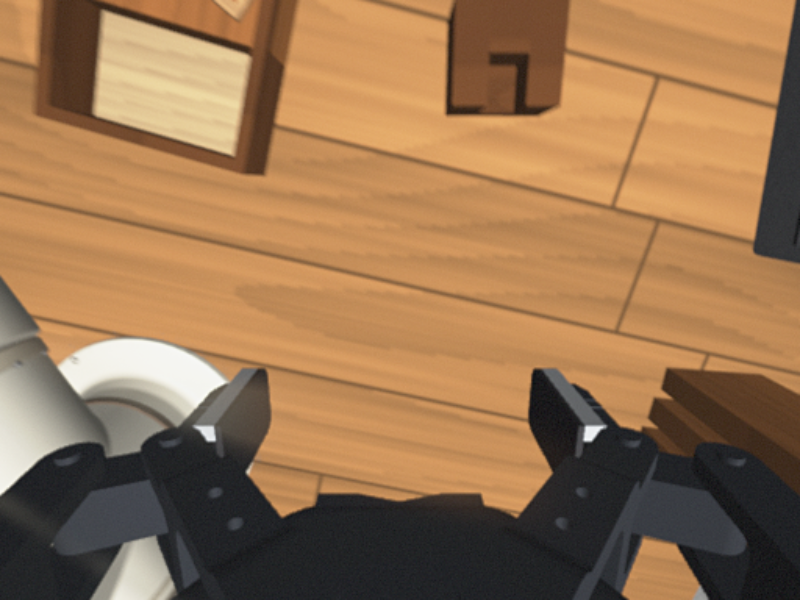

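The wrist view shows the trough at upper left and the rest notch at (510,85). The "twist" field is required, so I'll include it.

Request:
{"op": "arm_command", "data": {
  "motion": [
    {"xyz": [0.65, -0.78, -0.17], "twist": [0, 0, 0]},
    {"xyz": [0.65, -0.78, -0.17], "twist": [0, 0, 0]},
    {"xyz": [0.65, -0.78, -0.17], "twist": [0, 0, 0]},
    {"xyz": [0.65, -0.78, -0.17], "twist": [0, 0, 0]},
    {"xyz": [0.65, -0.78, -0.17], "twist": [0, 0, 0]},
    {"xyz": [0.65, -0.78, -0.17], "twist": [0, 0, 0]}
  ]
}}

```text
clock: 2.35
tcp_pos: [431.3, -34.0, 398.2]
tcp_rot: [-3.121, -0.357, 0.002]
wrist_force: [0.1, -0.1, 0.4]
finger_gap: 1.0
finger_force: 0.0
```

```bash
python3 - <<'E'
from h import *
go(571,-14,190,.228)
c=camera_params("wrist");a=snapshot("wrist")
cv2.imwrite("pics/w2.png",cv2.resize(a,(800,600)))
import pickle
r=trace("wrist","dog");print([(round(q["score"],2),q["point"],q["mask"].sum()) for q in r[:3]])
b=trace("wrist","board");print([(round(q["score"],2),q["point"],q["mask"].sum()) for q in b[:3]])
pickle.dump((c,a,r,b),open("w2.pkl","wb"))
for n,P in dict(boardtop_corners=[T(np.array([[-120,-85,55],[-120,85,55],[120,-85,55],[120,85,55],[-120,-97,70],[-120,97,70],[120,-97,70],[120,97,70]]),[592.9,-14.5,0,-.047])],dog=[np.array([[571,-14,130],[571,-14,55]])]).items():
  print(n,(proj(P[0],c)*1.5625).round(0).tolist())
E
```

```text
t 2.35 pos [431.3 -34.  398.2] yaw 0.228 F [ 0.1 -0.1  0.4] gap 1.0 q6 1.09
xyz [0.5634 0.0486 0.8322] mm [140.9  12.1 208.1] rows 4.0 twist [-0.      0.0002  0.    ] rot rows 0.0
[(0.87, [261.5, 64.3], np.int64(393)), (0.64, [303.2, 40.9], np.int64(906))]
[(0.6, [255.0, 98.7], np.int64(20937))]
boardtop_corners [[460.0, 222.0], [309.0, 179.0], [537.0, -21.0], [365.0, -79.0], [472.0, 226.0], [295.0, 175.0], [554.0, -24.0], [351.0, -93.0]]
dog [[413.0, 92.0], [411.0, 107.0]]
```

View pics/w2.png

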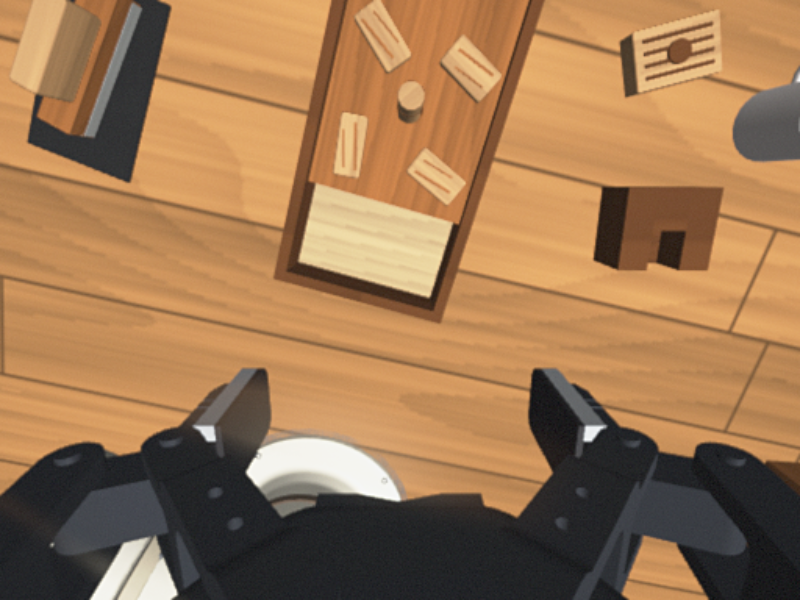

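Wrist picture: dog top is at (411,90). The board's drop edge runs (313,182) to (459,223), and the rails' outer edges are (277,278) to (331,0) and (440,321) to (544,0). The notch is at (672,250). I'll refine the poses with the wrist masks.

```bash
python3 - <<'E'
from h import *
import pickle
out=pickle.load(open("t.pkl","rb"));c,a,r,b=pickle.load(open("w2.pkl","rb"))
cs={n:camera_params(n) for n in("scene","side")}
def bp(p,z):
    E=c["extrinsics"];d=E[:3,:3]@np.array([(p[0]/1.5625-c["cx"])/c["fx"],-(p[1]/1.5625-c["cy"])/c["fy"],-1]);return (E[:3,3]+d*(z-E[2,3])/d[2])[:2]
for n,p,z in(("edgeL",(313,182),55),("edgeR",(459,223),55),("rl",(277,278),70),("rl2",(331,0),70),("rr",(440,321),70),("rr2",(544,0),70),("dogtop",(411,90),130)):print(n,bp(p,z).round(1))
dv=[(cs[k],out["dog",k][0][2]) for k in cs]+[(c,r[0]["mask"])]
print("dog",fit(S["dog"],[571,-14,20,0],dv,fix=(3,)))
print("tri dog",tri([(cs["scene"],out["dog","scene"][0][1]),(cs["side"],out["dog","side"][0][1]),(c,r[0]["point"])]))
rr=trace("wrist","rest");print(rr[0]["score"],rr[0]["point"])
rv=[(cs[k],out["rest",k][0][2]) for k in cs]+[(c,rr[0]["mask"])]
print("rest",fit(S["rest"],[516,-317,0,.24],rv)); print("rest w",fit(S["rest"],[516,-317,0,.24],rv[2:],fix=(2,)))
x=fit(S["rest"],[516,-317,0,.24],rv)[0];print("notch",T(np.array([[-23,0,20]]),x))
print("wrist px notch floor corners",(proj(T(box(-45,-1,-18,18,65,66),x),c)*1.5625).round(0)[::2].tolist())
print("board",fit(S["board"],[592,-14.5,0,-.047],[(cs[k],out["board",k][0][2]) for k in cs],fix=(2,)))
E
```

```text
edgeL [474.5  71.3]
edgeR [467.9 -93.2]
rl [365.2  89.4]
rl2 [642.   80.9]
rr [357.6 -98.6]
rr2 [ 687.3 -114.5]
dogtop [572.4 -11.6]
dog (array([569.39234534, -12.1924328 ,  16.773514  ,   0.        ]), np.float64(0.12678079868818248))
tri dog [569.86592253 -12.53674433  98.23566368]
0.55 [417.4, 142.3]
rest (array([ 5.14736632e+02, -3.16410375e+02, -1.54938127e+00,  2.29474630e-01]), np.float64(0.0483998901548132))
rest w (array([ 5.14054043e+02, -3.14996877e+02,  0.00000000e+00,  2.28472846e-01]), np.float64(0.020570968291587333))
notch [[ 492.33955303 -321.64209168   18.45061873]]
wrist px notch floor corners [[679.0, 269.0], [647.0, 269.0], [686.0, 229.0], [653.0, 229.0]]
board (array([ 5.92773723e+02, -1.44359567e+01,  0.00000000e+00, -5.16791446e-02]), np.float64(0.1504536609615666))
```

Request:
{"op": "arm_command", "data": {
  "motion": [
    {"xyz": [0.56, 0.042, 0.5], "twist": [0, 0, 0]},
    {"xyz": [0.56, 0.042, 0.5], "twist": [0, 0, 0]},
    {"xyz": [0.56, 0.042, 0.5], "twist": [0, 0, 0]},
    {"xyz": [0.56, 0.042, 0.83], "twist": [0, 0, 0]},
    {"xyz": [0.56, 0.042, 0.83], "twist": [0, 0, 0]},
    {"xyz": [0.56, 0.042, 0.83], "twist": [0, 0, 0]}
  ]
}}

```text
clock: 3.3
tcp_pos: [569.2, -13.1, 189.9]
tcp_rot: [-3.121, -0.354, 0.004]
wrist_force: [0.7, 0.1, 0.1]
finger_gap: 0.999
finger_force: 0.0
```

```bash
python3 - <<'E'
from h import *
import pickle
go(570,-12.5,86,.228)
c=camera_params("wrist");a=snapshot("wrist")
r=trace("wrist","dog");print([(round(q["score"],2),q["point"],q["mask"].sum()) for q in r[:3]])
cv2.imwrite("pics/w3.png",cv2.resize(a,(800,600)))
print((proj([[570,-12.5,130],[570,-12.5,55]],c)).round(0).tolist())
E
```

```text
t 3.3 pos [569.2 -13.1 189.9] yaw 0.226 F [0.7 0.1 0.1] gap 0.999 q6 1.19
xyz [ 0.005  -0.0013  0.4156] mm [  1.2  -0.3 103.9] rows 1.7 twist [-0.0002  0.0004 -0.0003] rot rows 0.0
[(0.58, [256.5, 193.7], np.int64(1144))]
[[255.0, 205.0], [255.0, 182.0]]
```

View pics/w3.png

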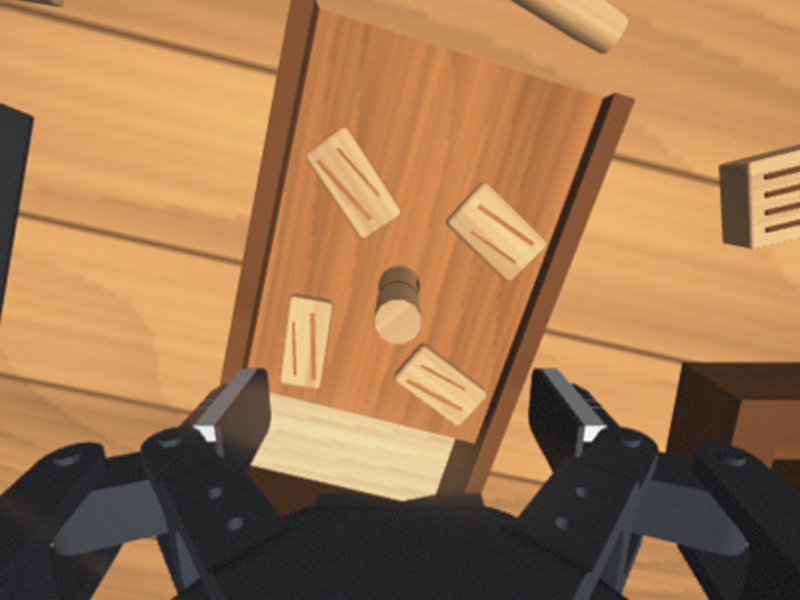

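The dog's top is at (398,322), within 1 px of my estimate, and centred between the fingers. Descending and gripping.

Request:
{"op": "arm_command", "data": {
  "motion": [
    {"xyz": [0.005, -0.001, 0.2], "twist": [0, 0, 0]},
    {"xyz": [0.005, -0.001, 0.35], "twist": [0, 0, 0]},
    {"xyz": [0.005, -0.001, 0.416], "twist": [0, 0, 0]},
    {"xyz": [0.005, -0.001, 0.416], "twist": [0, 0, 0]}
  ]
}}

```text
clock: 3.9
tcp_pos: [571.4, -11.8, 88.0]
tcp_rot: [-3.121, -0.357, -0.0]
wrist_force: [-0.0, 0.1, -0.2]
finger_gap: 0.996
finger_force: 0.0
```

Request:
{"op": "arm_command", "data": {
  "motion": [
    {"xyz": [0, 0, 0], "twist": [0, 0, 0]},
    {"xyz": [0, 0, 0], "twist": [0, 0, 0]},
    {"xyz": [0, 0, 0], "twist": [0, 0, 0]},
    {"xyz": [0, 0, 0], "twist": [0, 0, 0]},
    {"xyz": [0, 0, 0], "twist": [0, 0, 0]},
    {"xyz": [0, 0, 0], "twist": [0, 0, 0]}
  ],
  "claw": 1
}}

```text
clock: 4.65
tcp_pos: [571.4, -11.6, 88.0]
tcp_rot: [3.121, 0.357, 0.001]
wrist_force: [-1.1, -0.0, 6.6]
finger_gap: 0.265
finger_force: 58.6
```

Request:
{"op": "arm_command", "data": {
  "motion": [
    {"xyz": [0, 0, -0.08], "twist": [0, 0, 0]},
    {"xyz": [0, 0, -0.2], "twist": [0, 0, 0]},
    {"xyz": [0, 0, -0.34], "twist": [0, 0, 0]},
    {"xyz": [0, 0, -0.46], "twist": [0, 0, 0]},
    {"xyz": [0, 0, -0.46], "twist": [0, 0, 0]}
  ]
}}

```text
clock: 5.28
tcp_pos: [571.9, -11.6, 204.7]
tcp_rot: [3.12, 0.357, 0.006]
wrist_force: [-0.2, -0.0, -1.2]
finger_gap: 0.265
finger_force: 58.7
```

```bash
python3 - <<'E'
from h import *
go(492.3,-321.6,203,.228)
cs={n:camera_params(n) for n in("scene","side")};vs=[];ps=[]
for k in cs:
    snapshot(k);r=trace(k,"dog");print([(round(q["score"],2),q["point"],q["mask"].sum()) for q in r[:3]]);
    vs.append((cs[k],r[0]["mask"]));ps.append((cs[k],r[0]["point"]))
print(tri(ps),fit([cyl(12,0,90)],[571,-12,130,0],vs,fix=(3,)))
E
```

```text
t 5.28 pos [571.9 -11.6 204.7] yaw 0.228 F [-0.2 -0.  -1.2] gap 0.265 q6 1.19
xyz [-0.5903  1.1359  0.0063] mm [-147.6  284.     1.6] rows 5.1 twist [ 0.0002 -0.0006 -0.    ] rot rows 0.0
[(0.58, [251.2, 159.8], np.int64(117)), (0.26, [339.1, 131.4], np.int64(346))]
[(0.69, [257.2, 164.3], np.int64(179))]
[571.81122046 -10.65058596 164.29567242] (array([570.96939798, -15.47466326,  97.40951625,   0.        ]), np.float64(0.45444938229127946))
```

Request:
{"op": "arm_command", "data": {
  "motion": [
    {"xyz": [-0.1, 0.19, 0], "twist": [0, 0, 0]},
    {"xyz": [-0.2, 0.38, 0], "twist": [0, 0, 0]},
    {"xyz": [-0.3, 0.57, 0], "twist": [0, 0, 0]},
    {"xyz": [-0.37, 0.71, 0], "twist": [0, 0, 0]},
    {"xyz": [-0.45, 0.86, 0], "twist": [0, 0, 0]},
    {"xyz": [-0.45, 0.86, 0], "twist": [0, 0, 0]}
  ]
}}

```text
clock: 6.22
tcp_pos: [509.0, -248.6, 201.1]
tcp_rot: [-3.121, -0.352, 0.003]
wrist_force: [-0.2, 0.4, -2.1]
finger_gap: 0.268
finger_force: 58.9
```

```bash
python3 - <<'E'
from h import *
go(492.3,-321.4,203,.228)
c=camera_params("wrist");a=snapshot("wrist")
r=trace("wrist","rest");print([(round(q["score"],2),q["point"],q["mask"].sum()) for q in r[:3]])
cv2.imwrite("pics/w4.png",cv2.resize(a,(800,600)))
x=np.array([514.7,-316.4,0,.2295])
print("pred notch top corners",(proj(T(np.array([[-45,-18,65],[-45,18,65],[-1,18,65],[-1,-18,65],[45,50,65],[45,-50,65],[-45,-50,65],[-45,50,65]]),x),c)*1.5625).round(0).tolist())
E
```

```text
t 6.22 pos [ 509.  -248.6  201.1] yaw 0.225 F [-0.2  0.4 -2.1] gap 0.268 q6 0.76
xyz [-0.1299  0.2691 -0.0078] mm [-32.5  67.3  -2. ] rows 1.2 twist [-0.0002  0.0002 -0.0005] rot rows 0.0
[(0.92, [318.9, 181.5], np.int64(8236)), (0.41, [87.9, 22.5], np.int64(2635))]
pred notch top corners [[524.0, 363.0], [472.0, 363.0], [474.0, 302.0], [529.0, 302.0], [427.0, 232.0], [584.0, 231.0], [570.0, 363.0], [425.0, 363.0]]
```

View pics/w4.png

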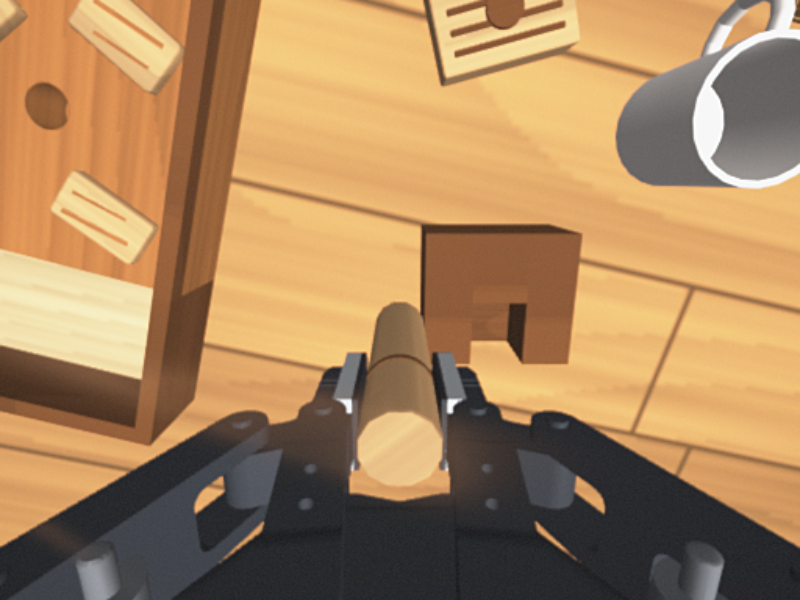

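The picture shows the dog hanging straight and the empty hole at (47,105). The notch mouth corners are (470,363) and (521,363), within 2 px of prediction. Moving over the notch.

Request:
{"op": "arm_command", "data": {
  "motion": [
    {"xyz": [-0.07, 0.14, 0], "twist": [0, 0, 0]},
    {"xyz": [-0.13, 0.263, 0], "twist": [0, 0, 0]},
    {"xyz": [-0.13, 0.263, 0], "twist": [0, 0, 0]},
    {"xyz": [-0.13, 0.263, 0], "twist": [0, 0, 0]}
  ]
}}

```text
clock: 6.82
tcp_pos: [493.6, -316.7, 202.0]
tcp_rot: [-3.12, -0.358, 0.0]
wrist_force: [0.5, -0.3, -0.5]
finger_gap: 0.268
finger_force: 59.0
```

```bash
python3 - <<'E'
from h import *
go(492,-320,90,.228)
c=camera_params("wrist");snapshot("wrist")
r=trace("wrist","rest");m=r[0]["mask"];print(r[0]["score"],r[0]["point"],m.sum())
xx=fit(S["rest"],[514.7,-316.4,0,.2295],[(c,m)],fix=(2,));print(xx)
cs={n:camera_params(n) for n in("scene","side")};vs=[]
for k in cs:
    snapshot(k);r=trace(k,"dog");print([(round(q["score"],2),q["point"],q["mask"].sum()) for q in r[:3]])
    print(proj([[492,-320,137],[492,-320,247],[492,-320,180]],cs[k]).round(1).tolist())
    rows,cols=np.where(r[0]["mask"]);print("bbox",cols.min(),cols.max(),rows.min(),rows.max(), "bottom col",cols[rows>rows.max()-2].mean())
E
```

```text
t 6.83 pos [ 493.6 -316.7  202. ] yaw 0.229 F [ 0.5 -0.3 -0.5] gap 0.268 q6 0.64
xyz [-0.0091  0.0118  0.448 ] mm [ -2.3   2.9 112. ] rows 1.8 twist [-0.0001  0.      0.0001] rot rows 0.0
0.77 [257.9, 157.1] 8324
(array([ 5.13983799e+02, -3.15656741e+02,  0.00000000e+00,  2.24325749e-01]), np.float64(0.02310973815828188))
[(0.46, [152.8, 206.3], np.int64(178))]
[[154.7, 216.2], [146.6, 187.9], [151.7, 205.7]]
bbox 149 158 188 218 bottom col 154.8181818181818
[(0.6, [307.6, 97.1], np.int64(140)), (0.4, [274.2, 207.2], np.int64(9376))]
[[306.6, 105.8], [311.1, 71.8], [308.3, 93.1]]
bbox 303 311 90 107 bottom col 306.2307692307692
```

Request:
{"op": "arm_command", "data": {
  "motion": [
    {"xyz": [-0.01, 0.013, 0], "twist": [0, 0, 0]},
    {"xyz": [-0.01, 0.013, 0.12], "twist": [0, 0, 0]},
    {"xyz": [-0.01, 0.013, 0.24], "twist": [0, 0, 0]},
    {"xyz": [-0.01, 0.013, 0.34], "twist": [0, 0, 0]},
    {"xyz": [-0.01, 0.013, 0.4], "twist": [0, 0, 0]},
    {"xyz": [-0.01, 0.013, 0.43], "twist": [0, 0, 0]},
    {"xyz": [-0.01, 0.013, 0.44], "twist": [0, 0, 0]},
    {"xyz": [-0.01, 0.013, 0.448], "twist": [0, 0, 0]},
    {"xyz": [-0.01, 0.013, 0.448], "twist": [0, 0, 0]}
  ]
}}

```text
clock: 8.25
tcp_pos: [491.7, -321.6, 90.7]
tcp_rot: [3.121, 0.357, 0.001]
wrist_force: [-0.5, 0.0, -1.1]
finger_gap: 0.267
finger_force: 59.0
```

Request:
{"op": "arm_command", "data": {
  "motion": [
    {"xyz": [0, 0, 0.004], "twist": [0, 0, 0]},
    {"xyz": [0, 0, 0.006], "twist": [0, 0, 0]},
    {"xyz": [0, 0, 0.006], "twist": [0, 0, 0]}
  ]
}}

```text
clock: 8.62
tcp_pos: [491.5, -321.5, 88.8]
tcp_rot: [-3.121, -0.357, -0.0]
wrist_force: [-0.5, -0.4, -1.7]
finger_gap: 0.264
finger_force: 59.0
```

Request:
{"op": "arm_command", "data": {
  "motion": [
    {"xyz": [0, 0, 0.004], "twist": [0, 0, 0]},
    {"xyz": [0, 0, 0.004], "twist": [0, 0, 0]},
    {"xyz": [0, 0, 0.004], "twist": [0, 0, 0]}
  ]
}}

```text
clock: 9.0
tcp_pos: [491.7, -321.6, 88.0]
tcp_rot: [3.121, 0.357, 0.0]
wrist_force: [0.3, 1.5, 4.6]
finger_gap: 0.267
finger_force: 59.2
```

Contact at 4.6 N. Releasing and rising.

Request:
{"op": "arm_command", "data": {
  "motion": [
    {"xyz": [0, 0, 0], "twist": [0, 0, 0]},
    {"xyz": [0, 0, 0], "twist": [0, 0, 0]},
    {"xyz": [0, 0, 0], "twist": [0, 0, 0]},
    {"xyz": [0, 0, 0], "twist": [0, 0, 0]},
    {"xyz": [0, 0, 0], "twist": [0, 0, 0]},
    {"xyz": [0, 0, -0.2], "twist": [0, 0, 0]},
    {"xyz": [0, 0, -0.4], "twist": [0, 0, 0]},
    {"xyz": [0, 0, -0.6], "twist": [0, 0, 0]},
    {"xyz": [0, 0, -0.6], "twist": [0, 0, 0]}
  ],
  "claw": 0
}}

```text
clock: 10.12
tcp_pos: [492.5, -322.3, 241.9]
tcp_rot: [3.117, 0.357, 0.007]
wrist_force: [0.4, -0.1, -0.4]
finger_gap: 0.997
finger_force: 0.0
```

```bash
python3 - <<'E'
from h import *
go(530,100,330,2.82)
c=camera_params("wrist");a=snapshot("wrist")
r=trace("wrist","dog");print([(round(q["score"],2),q["point"],q["mask"].sum()) for q in r[:3]])
print(proj([[491.7,-321.6,130],[491.7,-321.6,65]],c).round(1).tolist())
print("fit",fit([cyl(12,45,110)],[491.7,-321.6,20,0],[(c,r[0]["mask"])],fix=(2,3)))
cv2.imwrite("pics/w5.png",cv2.resize(a,(800,600)))
E
```

```text
t 10.12 pos [ 492.5 -322.3  241.9] yaw 0.228 F [ 0.4 -0.1 -0.4] gap 0.997 q6 0.63
xyz [ 0.5291 -1.6097 -0.3584] mm [ 132.3 -402.4  -89.6] rows 6.9 twist [ 0.0011  0.0008 -0.4126] rot rows 13.9
[(0.95, [252.4, 184.4], np.int64(823))]
[[254.3, 190.4], [254.2, 176.3]]
fit (array([ 491.16884083, -321.75897249,   20.        ,    0.        ]), np.float64(0.11284486657620985))
```

View pics/w5.png

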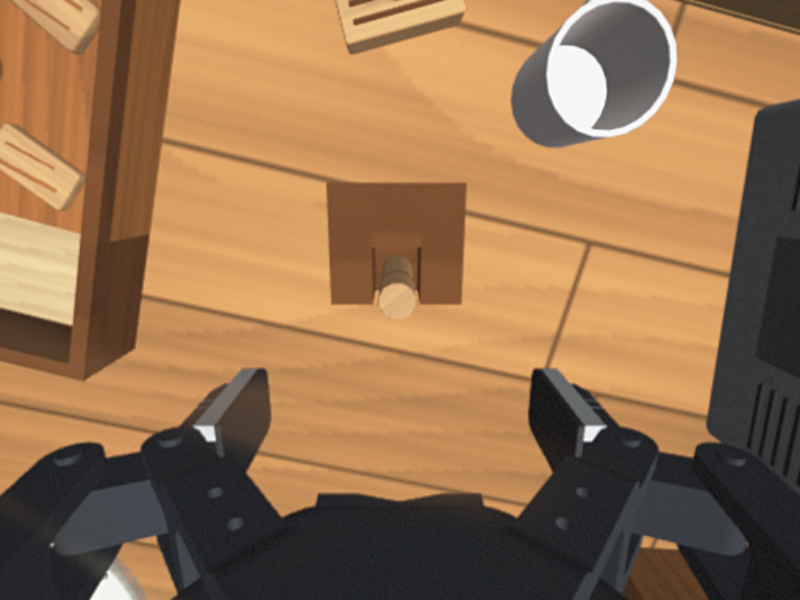

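The dog stands upright inside the notch at (398,290). Now to the scraper.

Request:
{"op": "arm_command", "data": {
  "motion": [
    {"xyz": [0.295, -0.917, -0.35], "twist": [0, 0, -0.2]},
    {"xyz": [0.295, -0.917, -0.35], "twist": [0, 0, -0.2]},
    {"xyz": [0.295, -0.917, -0.35], "twist": [0, 0, -0.2]},
    {"xyz": [0.295, -0.917, -0.35], "twist": [0, 0, -0.2]},
    {"xyz": [0.295, -0.917, -0.35], "twist": [0, 0, -0.2]},
    {"xyz": [0.295, -0.917, -0.35], "twist": [0, 0, -0.2]},
    {"xyz": [0.295, -0.917, -0.35], "twist": [0, 0, -0.2]},
    {"xyz": [0.295, -0.917, -0.35], "twist": [0, 0, -0.2]}
  ]
}}

```text
clock: 11.22
tcp_pos: [511.5, -81.5, 324.0]
tcp_rot: [-2.315, -2.122, 0.001]
wrist_force: [0.0, 1.0, 0.9]
finger_gap: 0.997
finger_force: 0.0
```

```bash
python3 - <<'E'
from h import *
go(590,315,330,2.82)
E
```

```text
t 11.22 pos [511.5 -81.5 324. ] yaw 1.484 F [0.  1.  0.9] gap 0.997 q6 -0.22
xyz [ 1.6071  0.1752 -0.0233] mm [401.8  43.8  -5.8] rows 6.5 twist [-2.000e-04 -3.000e-04 -2.127e-01] rot rows 7.1
```

Request:
{"op": "arm_command", "data": {
  "motion": [
    {"xyz": [0.98, 0.12, 0], "twist": [0, 0, -0.1]},
    {"xyz": [0.98, 0.12, 0], "twist": [0, 0, -0.1]},
    {"xyz": [0.98, 0.12, 0], "twist": [0, 0, -0.1]},
    {"xyz": [0.98, 0.12, 0], "twist": [0, 0, -0.1]},
    {"xyz": [0.98, 0.12, 0], "twist": [0, 0, -0.1]}
  ]
}}

```text
clock: 11.85
tcp_pos: [562.6, 163.4, 323.7]
tcp_rot: [-1.543, -2.734, 0.001]
wrist_force: [0.1, -0.5, -0.2]
finger_gap: 1.001
finger_force: 0.0
```

```bash
python3 - <<'E'
from h import *
go(546,331,200,2.82)
c=camera_params("wrist");a=snapshot("wrist");res={}
for n in("scraper","mat"):
    r=trace("wrist",n);print(n,[(round(q["score"],2),q["point"],q["mask"].sum()) for q in r[:3]]);res[n]=r
import pickle;pickle.dump((c,a,res),open("w6.pkl","wb"))
m=res["scraper"][0]["mask"]
print(fit(S["scraper"],[544.5,331,6,-1.888],[(c,m)],fix=(2,)))
cv2.imwrite("pics/w6.png",cv2.resize(a,(800,600)))
E
```

```text
t 11.85 pos [562.6 163.4 323.7] yaw 2.114 F [ 0.1 -0.5 -0.2] gap 1.001 q6 -0.39
xyz [0.6075 0.2906 0.4954] mm [151.9  72.7 123.8] rows 3.3 twist [-0.0002 -0.0003 -0.1123] rot rows 3.8
scraper [(0.98, [305.4, 49.1], np.int64(4699))]
mat [(0.81, [284.6, 51.8], np.int64(5920))]
(array([541.8799271 , 331.41688832,   6.        ,  -1.87113939]), np.float64(0.022859311211137823))
```

View pics/w6.png

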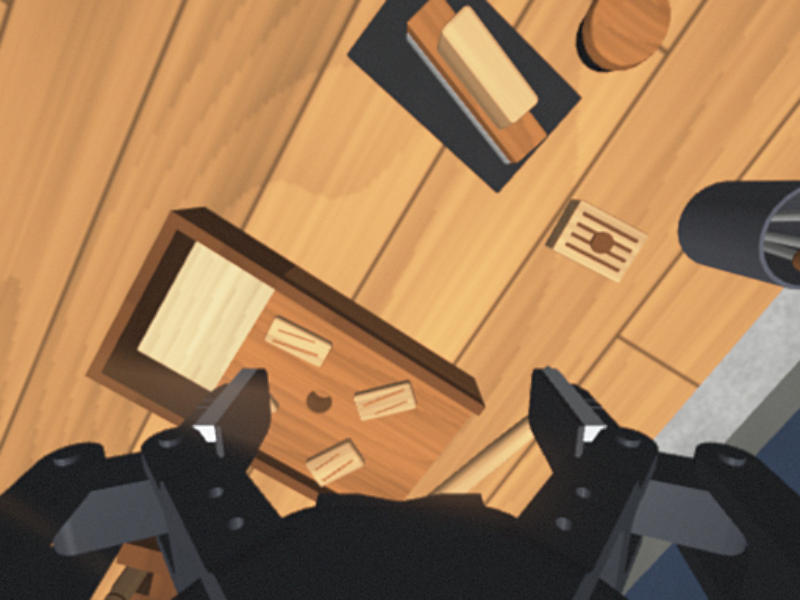

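The view shows the scraper grip at (487,65) on the mat, with the brush about 100 px to its right and clear of it. Refining by a joint fit.

```bash
python3 - <<'E'
from h import *
import pickle
out=pickle.load(open("t.pkl","rb"));c,a,res=pickle.load(open("w6.pkl","rb"))
cs={n:camera_params(n) for n in("scene","side")}
V=[(cs[k],out["scraper",k][0][2]) for k in cs]+[(c,res["scraper"][0]["mask"])]
x,f=fit(S["scraper"],[543,331,6,-1.88],V);print("scraper",x,f)
print(tri([(cs["scene"],out["scraper","scene"][0][1]),(cs["side"],out["scraper","side"][0][1])]))
vs=[(cs[k],out["mat",k][0][2]|out["scraper",k][0][2]) for k in cs]+[(c,res["mat"][0]["mask"]|res["scraper"][0]["mask"])]
sc=[T(s,x) for s in S["scraper"]]
big=[cv2.resize(m.astype(np.float32),None,fx=K,fy=K)>.5 for _,m in vs]
def cost(v):
    t=0
    for (q,_),b in zip(vs,big):
        r=(render(S["mat"],[v[0],v[1],0,v[2]],q)|render(sc,[0,0,0,0],q))>0;t+=1-(r&b).sum()/(r|b).sum()
    return t
o=minimize(cost,[532,338,-.165],method="Nelder-Mead",options=dict(initial_simplex=[[532,338,-.16],[540,338,-.16],[532,346,-.16],[532,338,-.08]],xatol=.1,fatol=1e-4))
print("mat",o.x,o.fun/3)
yaw=x[3]+np.pi/2+np.pi
go(x[0],x[1],180,yaw)
E
```

```text
scraper [542.69927664 331.594487     3.84797017  -1.8773549 ] 0.0638575107314389
[547.50371602 326.04451384  33.09959551]
mat [ 5.30952142e+02  3.38390949e+02 -1.64842123e-01] 0.05119059764234598
t 12.0 pos [562.5 159.4 324.7] yaw 2.11 F [-0.3 -0.5  0.6] gap 1.001 q6 -0.39
xyz [0.6316 0.2862 0.5788] mm [157.9  71.5 144.7] rows 3.6 twist [-1.000e-04 -1.000e-04 -1.154e-01] rot rows 3.9
```

Request:
{"op": "arm_command", "data": {
  "motion": [
    {"xyz": [0.632, 0.286, 0.3], "twist": [0, 0, -0.1154]},
    {"xyz": [0.632, 0.286, 0.3], "twist": [0, 0, -0.1154]},
    {"xyz": [0.632, 0.286, 0.58], "twist": [0, 0, -0.1154]},
    {"xyz": [0.632, 0.286, 0.58], "twist": [0, 0, -0.1154]},
    {"xyz": [0.632, 0.286, 0.58], "twist": [0, 0, -0.1154]},
    {"xyz": [0.632, 0.286, 0.58], "twist": [0, 0, -0.1154]}
  ]
}}

```text
clock: 12.75
tcp_pos: [543.2, 331.0, 181.8]
tcp_rot: [0.482, 3.103, 0.001]
wrist_force: [-0.2, -0.7, 1.1]
finger_gap: 0.999
finger_force: 0.0
```

```bash
python3 - <<'E'
from h import *
snapshot("wrist");go(542.4,331.5,60,2.837)
c=camera_params("wrist")
r=trace("wrist","scraper");print([(round(q["score"],2),q["point"],q["mask"].sum()) for q in r[:2]])
print(fit(S["scraper"],[542.4,331.5,6,-1.877],[(c,r[0]["mask"])],fix=(2,)))
E
```

```text
t 12.8 pos [543.5 331.  182.3] yaw 2.834 F [ 0.4 -0.4 -0.3] gap 0.999 q6 -0.84
xyz [ 5.600e-03 -3.000e-04  4.894e-01] mm [ 1.400e+00 -1.000e-01  1.223e+02] rows 2.0 twist [ 0.0003  0.0003 -0.0006] rot rows 0.0
[(0.78, [256.3, 177.0], np.int64(5125)), (0.7, [253.7, 305.5], np.int64(1279))]
(array([541.60362285, 332.55862223,   6.        ,  -1.8619966 ]), np.float64(0.025421400327324428))
```

Request:
{"op": "arm_command", "data": {
  "motion": [
    {"xyz": [0.006, 0, 0.15], "twist": [0, 0, -0.002]},
    {"xyz": [0.006, 0, 0.3], "twist": [0, 0, -0.002]},
    {"xyz": [0.006, 0, 0.42], "twist": [0, 0, -0.002]},
    {"xyz": [0.006, 0, 0.489], "twist": [0, 0, -0.002]},
    {"xyz": [0.006, 0, 0.489], "twist": [0, 0, -0.002]},
    {"xyz": [0.006, 0, 0.489], "twist": [0, 0, -0.002]}
  ]
}}

```text
clock: 13.6
tcp_pos: [541.8, 332.8, 59.8]
tcp_rot: [0.456, 3.106, 0.002]
wrist_force: [0.1, 1.1, 0.3]
finger_gap: 0.999
finger_force: 0.0
```

Request:
{"op": "arm_command", "data": {
  "motion": [
    {"xyz": [0, 0, 0], "twist": [0, 0, 0]},
    {"xyz": [0, 0, 0], "twist": [0, 0, 0]},
    {"xyz": [0, 0, 0], "twist": [0, 0, 0]},
    {"xyz": [0, 0, 0], "twist": [0, 0, 0]},
    {"xyz": [0, 0, 0], "twist": [0, 0, 0]},
    {"xyz": [0, 0, 0], "twist": [0, 0, 0]}
  ],
  "claw": 1
}}

```text
clock: 14.35
tcp_pos: [541.1, 332.7, 58.5]
tcp_rot: [0.456, 3.108, 0.001]
wrist_force: [-1.2, -0.9, 6.8]
finger_gap: 0.319
finger_force: 59.8
```

```bash
python3 - <<'E'
from h import *
go(542.4,331.5,200,2.84)
E
```

```text
t 14.35 pos [541.1 332.7  58.5] yaw 2.85 F [-1.2 -0.9  6.8] gap 0.319 q6 -0.85
xyz [-0.0066 -0.003  -0.5661] mm [  -1.7   -0.7 -141.5] rows 2.3 twist [0.0001 0.0001 0.0017] rot rows 0.1
```

Request:
{"op": "arm_command", "data": {
  "motion": [
    {"xyz": [0, 0, -0.15], "twist": [0, 0, 0]},
    {"xyz": [0, 0, -0.36], "twist": [0, 0, 0]},
    {"xyz": [0, 0, -0.56], "twist": [0, 0, 0]},
    {"xyz": [-0.13, -0.16, -0.56], "twist": [0, 0, 0.03]},
    {"xyz": [-0.26, -0.32, -0.56], "twist": [0, 0, 0.06]},
    {"xyz": [-0.4, -0.49, -0.56], "twist": [0, 0, 0.09]},
    {"xyz": [-0.524, -0.648, -0.56], "twist": [0, 0, 0.12]},
    {"xyz": [-0.524, -0.648, -0.56], "twist": [0, 0, 0.15]},
    {"xyz": [-0.524, -0.648, -0.56], "twist": [0, 0, 0.18]},
    {"xyz": [-0.524, -0.648, -0.56], "twist": [0, 0, 0.21]}
  ]
}}

```text
clock: 15.6
tcp_pos: [619.8, 139.6, 197.5]
tcp_rot: [-2.264, -2.177, 0.001]
wrist_force: [-0.7, 0.9, -1.9]
finger_gap: 0.328
finger_force: 59.9
```

```bash
python3 - <<'E'
from h import *
go(691.5,-17.5,205,1.529)
E
```

```text
t 15.6 pos [619.8 139.6 197.5] yaw 1.531 F [-0.7  0.9 -1.9] gap 0.328 q6 0.14
xyz [-0.6167  0.3112 -0.0301] mm [-154.2   77.8   -7.5] rows 2.8 twist [-0.0001 -0.      0.0004] rot rows 0.0
```

Request:
{"op": "arm_command", "data": {
  "motion": [
    {"xyz": [-0.2, 0.1, -0.03], "twist": [0, 0, 0]},
    {"xyz": [-0.42, 0.21, -0.03], "twist": [0, 0, 0]},
    {"xyz": [-0.617, 0.311, -0.03], "twist": [0, 0, 0]},
    {"xyz": [-0.617, 0.311, -0.03], "twist": [0, 0, 0]},
    {"xyz": [-0.617, 0.311, -0.03], "twist": [0, 0, 0]},
    {"xyz": [-0.617, 0.311, -0.03], "twist": [0, 0, 0]}
  ]
}}

```text
clock: 16.35
tcp_pos: [692.3, -15.8, 205.6]
tcp_rot: [-2.256, -2.186, -0.0]
wrist_force: [0.1, -0.2, -1.6]
finger_gap: 0.317
finger_force: 60.5
```

```bash
python3 - <<'E'
from h import *
s=snapshot("scene");go(691.5,-17.5,130,1.529)
a=snapshot("side");w=snapshot("wrist")
c=camera_params("scene");r=trace("scene","scraper");print([(round(q["score"],2),q["point"],q["mask"].sum()) for q in r[:2]])
cd=camera_params("side");r2=trace("side","scraper");print([(round(q["score"],2),q["point"],q["mask"].sum()) for q in r2[:2]])
x=[691.5,-17.5,154,-.042]
b=[591.5,-14,0,-.042]
def draw(im,cam,P,b,col):
    p=proj(T(np.array(P,float),b),cam);cv2.polylines(im,[np.round(p*8).astype(int)],True,col,1,cv2.LINE_AA,3)
for im,cam in((s,c),(a,cd)):
    for y in(-85,85,-97,97): draw(im,cam,[[-232,y,70],[120,y,70]],b,(0,255,0))
    draw(im,cam,[[-120,-85,55],[-120,85,55],[120,85,55],[120,-85,55]],b,(255,0,0))
ps=[]
for im,cam in((s,c),(a,cd)):
    u,v=proj([[600,-15,80]],cam)[0].astype(int);ps.append(cv2.resize(im[max(0,v-75):v+75,max(0,u-100):u+100],(400,300),interpolation=cv2.INTER_CUBIC))
w=cv2.resize(w,(400,300));cv2.imwrite("pics/o7.png",np.vstack([np.hstack(ps),np.hstack([w,w*0])]))
E
```

```text
t 16.4 pos [692.3 -15.7 205.7] yaw 1.539 F [ 0.5 -0.8 -2.5] gap 0.323 q6 -0.1
xyz [-0.0073 -0.003   0.3029] mm [-1.8 -0.8 75.7] rows 1.2 twist [ 0.     -0.      0.0016] rot rows 0.1
[(0.83, [277.4, 179.7], np.int64(846))]
[(0.97, [202.2, 153.1], np.int64(1164))]
```

View pics/o7.png

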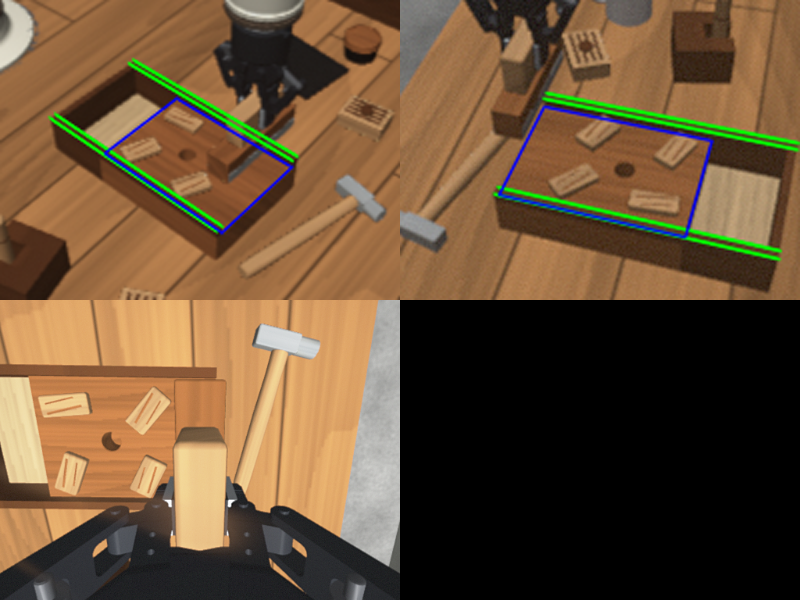

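The green and blue overlays lie on the rails and top in both views. In the wrist view the scraper is parallel to the rails' ends, and its front is clear of the nearest chips by about 10 mm. I'll lower it partway and check its clearance to the +y rail.

Request:
{"op": "arm_command", "data": {
  "motion": [
    {"xyz": [-0.007, -0.003, 0.1], "twist": [0, 0, 0.0016]},
    {"xyz": [-0.007, -0.003, 0.2], "twist": [0, 0, 0.0016]},
    {"xyz": [-0.007, -0.003, 0.28], "twist": [0, 0, 0.0016]},
    {"xyz": [-0.007, -0.003, 0.28], "twist": [0, 0, 0.0016]}
  ]
}}

```text
clock: 17.1
tcp_pos: [691.2, -18.4, 134.1]
tcp_rot: [-2.267, -2.172, 0.002]
wrist_force: [-1.2, -0.1, -1.5]
finger_gap: 0.321
finger_force: 60.4
```

```bash
python3 - <<'E'
from h import *
w=snapshot("wrist");go(691.5,-17.5,109,1.529);c=camera_params("wrist")
b=[591.5,-14,0,-.042]
def draw(im,cam,P,b,col):
    p=proj(T(np.array(P,float),b),cam);cv2.polylines(im,[np.round(p*1.5625*8).astype(int)],True,col,1,cv2.LINE_AA,3)
W=cv2.resize(w,(800,600),interpolation=cv2.INTER_CUBIC)
for y in(85,97): draw(W,c,[[-130,y,70],[120,y,70]],b,(0,255,0))
draw(W,c,[[-120,-85,55],[-120,85,55],[120,85,55],[120,-85,55]],b,(255,0,0))
s=observe();z0=s["tcp_pos"][2]-52.5
draw(W,c,[[-18,-77,40],[18,-77,40],[18,77,40],[-18,77,40]],[s["tcp_pos"][0],s["tcp_pos"][1]-1,z0,-.042],(0,0,255))
cv2.imwrite("pics/o8.png",W)
E
```

```text
t 17.15 pos [691.7 -18.5 135.6] yaw 1.528 F [-0.1  0.1 -1.9] gap 0.324 q6 -0.1
xyz [ 0.0037 -0.0009  0.1063] mm [ 0.9 -0.2 26.6] rows 0.4 twist [-0.0001 -0.     -0.0002] rot rows 0.0
```

View pics/o8.png

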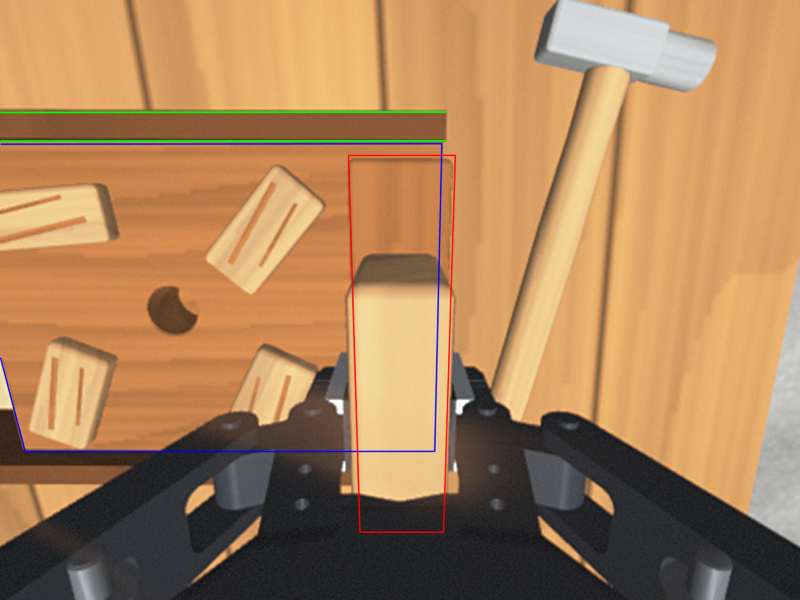

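The model overlay matches to about 1–2 px, and the scraper is clear of the +y rail. Lowering onto the board.

Request:
{"op": "arm_command", "data": {
  "motion": [
    {"xyz": [0.004, 0, 0.05], "twist": [0, 0, 0]},
    {"xyz": [0.004, 0, 0.085], "twist": [0, 0, 0]},
    {"xyz": [0.004, 0, 0.104], "twist": [0, 0, 0]},
    {"xyz": [0.004, 0, 0.108], "twist": [0, 0, 0]},
    {"xyz": [0.004, 0, 0.108], "twist": [0, 0, 0]}
  ]
}}

```text
clock: 17.77
tcp_pos: [691.9, -17.6, 108.8]
tcp_rot: [2.269, 2.173, 0.0]
wrist_force: [-0.3, 0.8, -2.3]
finger_gap: 0.321
finger_force: 60.5
```

Request:
{"op": "arm_command", "data": {
  "motion": [
    {"xyz": [0, 0, 0.004], "twist": [0, 0, 0]},
    {"xyz": [0, 0, 0.004], "twist": [0, 0, 0]},
    {"xyz": [0, 0, 0.004], "twist": [0, 0, 0]}
  ]
}}

```text
clock: 18.15
tcp_pos: [691.8, -17.6, 107.6]
tcp_rot: [-2.269, -2.173, -0.0]
wrist_force: [-0.3, -0.4, -2.0]
finger_gap: 0.318
finger_force: 60.5
```

Request:
{"op": "arm_command", "data": {
  "motion": [
    {"xyz": [0, 0, 0.004], "twist": [0, 0, 0]},
    {"xyz": [0, 0, 0.004], "twist": [0, 0, 0]},
    {"xyz": [0, 0, 0.004], "twist": [0, 0, 0]}
  ]
}}

```text
clock: 18.52
tcp_pos: [691.9, -17.6, 107.5]
tcp_rot: [2.268, 2.173, 0.001]
wrist_force: [-3.0, -0.0, 6.6]
finger_gap: 0.32
finger_force: 61.7
```

```bash
python3 - <<'E'
from h import *
e=np.array([np.cos(.042),-np.sin(.042)]);p=np.array([591.5,-14])
for bx in(30,-40,-117): q=p+bx*e+[0,.8]; print(bx,q.round(1)); go(q[0],q[1],106.6,1.529)
E
```

```text
30 [621.5 -14.5]
t 18.52 pos [691.9 -17.6 107.5] yaw 1.528 F [-3.  -0.   6.6] gap 0.32 q6 -0.09
xyz [ 0.0004 -0.2821  0.0032] mm [  0.1 -70.5   0.8] rows 1.1 twist [ 0.0001  0.     -0.0002] rot rows 0.0
-40 [551.5 -11.5]
t 18.52 pos [691.9 -17.6 107.5] yaw 1.528 F [-3.  -0.   6.6] gap 0.32 q6 -0.09
xyz [ 1.000e-04 -5.621e-01  3.000e-03] mm [   0.  -140.5    0.7] rows 2.2 twist [ 0.0001  0.     -0.0002] rot rows 0.0
-117 [474.6  -8.3]
t 18.52 pos [691.9 -17.6 107.5] yaw 1.528 F [-3.  -0.   6.6] gap 0.32 q6 -0.09
xyz [-1.000e-04 -8.701e-01  2.800e-03] mm [  -0.  -217.5    0.7] rows 3.5 twist [ 0.0001  0.     -0.0002] rot rows 0.0
```

Request:
{"op": "arm_command", "data": {
  "motion": [
    {"xyz": [0, -0.03, 0], "twist": [0, 0, 0]},
    {"xyz": [0, -0.07, 0], "twist": [0, 0, 0]},
    {"xyz": [0, -0.11, 0], "twist": [0, 0, 0]},
    {"xyz": [0, -0.15, 0], "twist": [0, 0, 0]},
    {"xyz": [0, -0.19, 0], "twist": [0, 0, 0]},
    {"xyz": [0, -0.23, 0], "twist": [0, 0, 0]},
    {"xyz": [0, -0.27, 0], "twist": [0, 0, 0]},
    {"xyz": [0, -0.31, 0], "twist": [0, 0, 0]},
    {"xyz": [0, -0.35, 0], "twist": [0, 0, 0]},
    {"xyz": [0, -0.39, 0], "twist": [0, 0, 0]}
  ]
}}

```text
clock: 19.77
tcp_pos: [594.6, -13.5, 107.5]
tcp_rot: [2.267, 2.172, 0.003]
wrist_force: [29.6, -0.1, 19.0]
finger_gap: 0.319
finger_force: 64.1
```

```bash
python3 - <<'E'
from h import *
s=snapshot("scene");go(474.6,-8.3,107,1.529)
a=snapshot("side");w=snapshot("wrist");ps=[]
for n,im in(("scene",s),("side",a)):
    cam=camera_params(n);u,v=proj([[560,-15,80]],cam)[0].astype(int);ps.append(cv2.resize(im[max(0,v-75):v+75,max(0,u-100):u+100],(400,300),interpolation=cv2.INTER_CUBIC))
w=cv2.resize(w,(400,300));cv2.imwrite("pics/o9.png",np.vstack([np.hstack(ps),np.hstack([w,w*0])]))
E
```

```text
t 19.82 pos [593.4 -13.3 107.4] yaw 1.528 F [-3.7 -0.2 14.8] gap 0.322 q6 -0.11
xyz [-4.000e-04 -4.758e-01  8.000e-04] mm [-1.000e-01 -1.189e+02  2.000e-01] rows 1.9 twist [ 0.0002  0.     -0.0002] rot rows 0.0
```

View pics/o9.png

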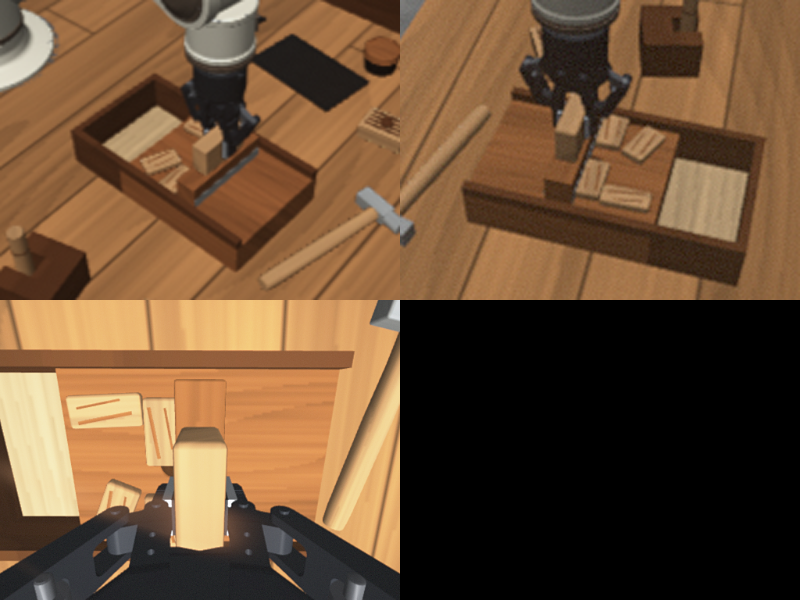

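Four chips are ahead of the scraper and the board behind it is clean. Easing the downward pressure slightly and going on.

Request:
{"op": "arm_command", "data": {
  "motion": [
    {"xyz": [0, 0, -0.003], "twist": [0, 0, 0]},
    {"xyz": [0, -0.03, -0.003], "twist": [0, 0, 0]},
    {"xyz": [0, -0.07, -0.003], "twist": [0, 0, 0]},
    {"xyz": [0, -0.11, -0.003], "twist": [0, 0, 0]},
    {"xyz": [0, -0.15, -0.003], "twist": [0, 0, 0]},
    {"xyz": [0, -0.19, -0.003], "twist": [0, 0, 0]},
    {"xyz": [0, -0.23, -0.003], "twist": [0, 0, 0]},
    {"xyz": [0, -0.27, -0.003], "twist": [0, 0, 0]},
    {"xyz": [0, -0.31, -0.003], "twist": [0, 0, 0]},
    {"xyz": [0, -0.35, -0.003], "twist": [0, 0, 0]}
  ]
}}

```text
clock: 21.18
tcp_pos: [506.4, -9.6, 107.4]
tcp_rot: [2.269, 2.173, 0.0]
wrist_force: [4.9, 0.2, 4.9]
finger_gap: 0.323
finger_force: 62.0
```

```bash
python3 - <<'E'
from h import *
go(470,-8.1,107.4,1.529)
E
```

```text
t 21.18 pos [506.4  -9.6 107.4] yaw 1.528 F [4.9 0.2 4.9] gap 0.323 q6 -0.13
xyz [-3.000e-04 -1.458e-01 -1.000e-04] mm [ -0.1 -36.4  -0. ] rows 0.6 twist [ 0.     -0.     -0.0002] rot rows 0.0
```

Request:
{"op": "arm_command", "data": {
  "motion": [
    {"xyz": [0, -0.03, -0.001], "twist": [0, 0, 0]},
    {"xyz": [0, -0.06, -0.001], "twist": [0, 0, 0]},
    {"xyz": [0, -0.09, -0.001], "twist": [0, 0, 0]},
    {"xyz": [0, -0.12, -0.001], "twist": [0, 0, 0]},
    {"xyz": [0, -0.15, -0.001], "twist": [0, 0, 0]},
    {"xyz": [0, -0.18, -0.001], "twist": [0, 0, 0]},
    {"xyz": [0, -0.18, -0.001], "twist": [0, 0, 0]},
    {"xyz": [0, -0.18, -0.001], "twist": [0, 0, 0]}
  ]
}}

```text
clock: 22.18
tcp_pos: [461.6, -7.6, 107.5]
tcp_rot: [-2.268, -2.173, 0.001]
wrist_force: [-4.6, 0.4, 4.8]
finger_gap: 0.322
finger_force: 61.9
```

Request:
{"op": "arm_command", "data": {
  "motion": [
    {"xyz": [0, 0.02, -0.1], "twist": [0, 0, 0]},
    {"xyz": [0, 0.06, -0.25], "twist": [0, 0, 0]},
    {"xyz": [0.1, 0.2, -0.4], "twist": [0, 0, 0]},
    {"xyz": [0.3, 0.35, -0.44], "twist": [0, 0, 0]},
    {"xyz": [0.5, 0.35, -0.44], "twist": [0, 0, 0]},
    {"xyz": [0.7, 0.35, -0.44], "twist": [0, 0, 0]},
    {"xyz": [0.7, 0.35, -0.44], "twist": [0, 0, 0]}
  ]
}}

```text
clock: 23.05
tcp_pos: [556.7, 166.4, 216.6]
tcp_rot: [-2.264, -2.176, 0.001]
wrist_force: [-0.4, -0.2, -2.9]
finger_gap: 0.323
finger_force: 61.3
```

```bash
python3 - <<'E'
from h import *
s=snapshot("scene");go(541.1,332.7,205,2.85)
a=snapshot("side");ps=[]
for n,im in(("scene",s),("side",a)):
    cam=camera_params(n);u,v=proj([[500,-15,60]],cam)[0].astype(int);ps.append(cv2.resize(im[max(0,v-75):v+75,max(0,u-100):u+100],(800,600),interpolation=cv2.INTER_CUBIC)[::1])
    r=trace(n,"chip1");print(n,[(round(q["score"],2),np.round(tri([(cam,q["point"]),(cam,q["point"])])*0+0,0)[:0],q["point"],int(q["mask"].sum())) for q in r[:6]])
cv2.imwrite("pics/o10.png",np.hstack([cv2.resize(p,(400,300)) for p in ps]))
cam=camera_params("scene")
E
```

```text
t 23.1 pos [556.8 164.7 216.7] yaw 1.53 F [ 0.4  0.3 -2.1] gap 0.323 q6 0.2
xyz [ 0.6687 -0.0898  0.047 ] mm [167.2 -22.5  11.7] rows 2.7 twist [-2.0e-04 -1.0e-04 -2.1e-01] rot rows 7.1
scene [(0.57, array([], dtype=float64), [223.3, 157.9], 144)]
side [(0.75, array([], dtype=float64), [309.4, 204.1], 198), (0.65, array([], dtype=float64), [296.0, 220.5], 88)]
```

View pics/o10.png

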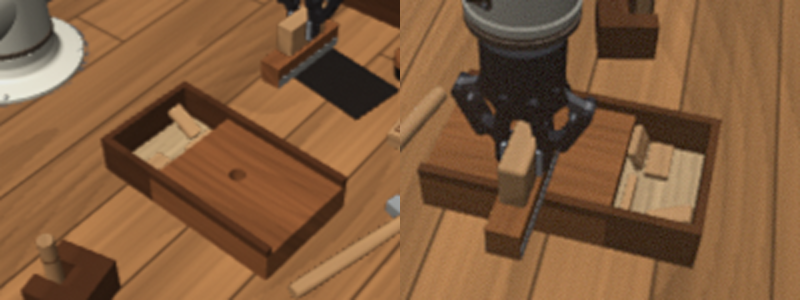

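The board is bare and all four chips lie in the trough, at about (645,180) in the right view. The dog still stands in the rest. Now the scraper goes back to its mat. I've now viewed 12 pictures, two over the limit, so the rest goes by numbers only.

Request:
{"op": "arm_command", "data": {
  "motion": [
    {"xyz": [0.2, -0.03, 0.04], "twist": [0, 0, -0.03]},
    {"xyz": [0.4, -0.06, 0.04], "twist": [0, 0, -0.06]},
    {"xyz": [0.55, -0.09, 0.04], "twist": [0, 0, -0.09]},
    {"xyz": [0.675, -0.107, 0.047], "twist": [0, 0, -0.12]},
    {"xyz": [0.675, -0.107, 0.047], "twist": [0, 0, -0.15]},
    {"xyz": [0.675, -0.107, 0.047], "twist": [0, 0, -0.18]},
    {"xyz": [0.675, -0.107, 0.047], "twist": [0, 0, -0.213]},
    {"xyz": [0.675, -0.107, 0.047], "twist": [0, 0, -0.213]},
    {"xyz": [0.675, -0.107, 0.047], "twist": [0, 0, -0.213]}
  ]
}}

```text
clock: 24.38
tcp_pos: [537.8, 332.5, 205.9]
tcp_rot: [0.438, 3.111, 0.0]
wrist_force: [0.8, 0.0, -2.9]
finger_gap: 0.319
finger_force: 61.3
```

```bash
python3 - <<'E'
from h import *
go(537,334.5,60,2.87)
E
```

```text
t 24.38 pos [537.8 332.5 205.9] yaw 2.862 F [ 0.8  0.  -2.9] gap 0.319 q6 -0.86
xyz [0.0051 0.0067 0.5836] mm [  1.3   1.7 145.9] rows 2.3 twist [ 0.      0.     -0.0013] rot rows 0.0
```

Request:
{"op": "arm_command", "data": {
  "motion": [
    {"xyz": [0.005, 0.006, 0.15], "twist": [0, 0, 0]},
    {"xyz": [0.005, 0.006, 0.3], "twist": [0, 0, 0]},
    {"xyz": [0.005, 0.006, 0.42], "twist": [0, 0, 0]},
    {"xyz": [0.005, 0.006, 0.5], "twist": [0, 0, 0]},
    {"xyz": [0.005, 0.006, 0.55], "twist": [0, 0, 0]},
    {"xyz": [0.005, 0.006, 0.575], "twist": [0, 0, 0]},
    {"xyz": [0.005, 0.006, 0.584], "twist": [0, 0, 0]},
    {"xyz": [0.005, 0.006, 0.584], "twist": [0, 0, 0]}
  ]
}}

```text
clock: 25.38
tcp_pos: [536.9, 335.1, 60.4]
tcp_rot: [0.431, 3.111, 0.001]
wrist_force: [0.1, -0.9, -1.9]
finger_gap: 0.317
finger_force: 61.3
```

Request:
{"op": "arm_command", "data": {
  "motion": [
    {"xyz": [0, 0, 0.003], "twist": [0, 0, 0]},
    {"xyz": [0, 0, 0.005], "twist": [0, 0, 0]},
    {"xyz": [0, 0, 0.005], "twist": [0, 0, 0]}
  ]
}}

```text
clock: 25.75
tcp_pos: [536.7, 334.9, 58.7]
tcp_rot: [0.431, 3.112, 0.0]
wrist_force: [0.5, 1.1, -2.2]
finger_gap: 0.319
finger_force: 61.3
```

Request:
{"op": "arm_command", "data": {
  "motion": [
    {"xyz": [0, 0, 0.003], "twist": [0, 0, 0]},
    {"xyz": [0, 0, 0.004], "twist": [0, 0, 0]},
    {"xyz": [0, 0, 0.004], "twist": [0, 0, 0]}
  ]
}}

```text
clock: 26.12
tcp_pos: [536.8, 335.0, 58.4]
tcp_rot: [0.431, 3.111, 0.001]
wrist_force: [-3.9, -1.9, 8.7]
finger_gap: 0.32
finger_force: 62.5
```

Contact. Releasing, then rising and moving back to view.

Request:
{"op": "arm_command", "data": {
  "motion": [
    {"xyz": [0, 0, 0], "twist": [0, 0, 0]},
    {"xyz": [0, 0, 0], "twist": [0, 0, 0]},
    {"xyz": [0, 0, 0], "twist": [0, 0, 0]},
    {"xyz": [0, 0, 0], "twist": [0, 0, 0]},
    {"xyz": [0, 0, 0], "twist": [0, 0, 0]},
    {"xyz": [0, 0, -0.1], "twist": [0, 0, 0]},
    {"xyz": [0, 0, -0.3], "twist": [0, 0, 0]},
    {"xyz": [0, 0, -0.5], "twist": [0, 0, 0]},
    {"xyz": [0, 0, -0.7], "twist": [0, 0, 0]},
    {"xyz": [0, 0, -0.7], "twist": [0, 0, 0]}
  ],
  "claw": 0
}}

```text
clock: 27.38
tcp_pos: [537.7, 335.5, 237.0]
tcp_rot: [0.43, 3.106, 0.006]
wrist_force: [-0.6, -0.6, -0.0]
finger_gap: 1.0
finger_force: 0.0
```

```bash
python3 - <<'E'
from h import *
w=snapshot("wrist");go(537,200,240)
c=camera_params("wrist");r=trace("wrist","scraper");V=[(c,r[0]["mask"])]
snapshot("side");cs=camera_params("side");snapshot("scene");cc=camera_params("scene")
print(r[0]["score"],fit(S["scraper"],[537,334,6,-1.85],V,fix=(2,)))
for n,k in(("scene",cc),("side",cs)):
    r=trace(n,"dog");print("dog",n,[(round(q["score"],2),q["point"]) for q in r[:2]],proj([[491.5,-321.6,100]],k).round(1))
    x0=[591.5,-14,0,-.042]
    for q in trace(n,"chip1"):
        E=k["extrinsics"];d=E[:3,:3]@np.array([(q["point"][0]-k["cx"])/k["fx"],-(q["point"][1]-k["cy"])/k["fy"],-1]);P=E[:3,3]+d*(20-E[2,3])/d[2]
        R_=np.array([[np.cos(-.042),np.sin(-.042)],[-np.sin(-.042),np.cos(-.042)]])
        print("chip",n,round(q["score"],2),(R_@(P[:2]-[591.5,-14])).round(0),int(q["mask"].sum()))
E
```

```text
t 27.43 pos [537.1 335.1 234.2] yaw 2.866 F [-0.2  0.8 -0.6] gap 1.001 q6 -0.86
xyz [-0.1465 -0.5202 -0.0238] mm [ -36.6 -130.    -6. ] rows 2.2 twist [0.0003 0.0004 0.    ] rot rows 0.0
0.92 (array([536.79520173, 334.04425708,   6.        ,  -1.84994514]), np.float64(0.07060801344914547))
dog scene [(0.74, [155.8, 226.2])] [[156.6 225. ]]
chip scene 0.57 [  66. -398.] 1341
chip scene 0.56 [-196.   55.] 140
chip scene 0.54 [-147.  -38.] 30
dog side [(0.74, [318.8, 231.0])] [[305.5 115.9]]
chip side 0.48 [-139.   25.] 94
chip side 0.47 [-164.  -49.] 207
chip side 0.41 [-128.  -52.] 110
```

The scraper is standing on its mat, the chips are in the trough, the dog is in place, and the robot is touching nothing. Handing in.

```bash
python3 -c "
from station import *
print(sign_off())"
```

```text
the job is handed in; nothing more can be done
None
```

The job is handed in at about 27.5 s: the dog is upright in the notch, all four chips are in the trough, and the scraper is back upright on its mat; I viewed 12 pictures, two over the limit of 10.

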